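# Jog the serving-hatch shutter with its momentary toggle

### The arm

A 6-joint arm with a two-finger parallel gripper is mounted at the origin on a cart in front of the work surface, level with it; the furniture and walls round the work are solid. World frame = base frame: x ahead of the robot, y to its left, z up, the work surface at z = 0. Lengths are in mm, angles in rad, forces in N, time in s.
With the tool pointing down it reaches from about 350 to 975 mm from the base axis. Payload 7.1 kg.
Tool frame: the origin (TCP) lies between the finger pads; the fingertips stand 17 mm ahead of it and the grasp point (between the pads) lies 2 mm behind it; z points along the fingers, y is the line along which they close (so a half turn about z gives the same grasp; the last joint's range is limited). The gripper opens to 88 mm and grips with 3 to 60 N. Pads are 20 mm wide; open, the fingers measure 115 mm over their backs; the gripper's body (75 mm by 178 mm) begins 61 mm behind the grasp point.
Start: joints at [-1.131, 0.423, 1.63, -0, 1.089, -0.019], TCP at [276.809, -560.34, 239.675] pointing down, gripper open.
Joint ranges: [-3, 3], [-0.9, 2.11], [0.09, 2.58], [-1.31, 4.45], [0.11, 2.69], [-2.54, 2.54]. Speed limits (rad/s): [2.39, 2.39, 3.01, 3.14, 3.14, 3.14].

### API

Orientations are given as a rotation vector (axis times angle).
In Python, from workcell import ctrl gives the robot as it stands.
- The arm moves only by the shell command python3 jog.py 'ROWS' [OPENING]. ROWS is one flat JSON list of numbers that holds 1 to 5 rows one after another, with no inner brackets; each row has 6 numbers: dx, dy, dz in mm, then a rotation vector rx, ry, rz in rad; each row shifts and turns the commanded pose from where the row before left it, along the tool's axes as they then stand; what a row does not reach is not made up. A row lasts 1/12 s, in which the tool goes at most 41.7 mm and 0.125 rad, less where a joint would pass 70% of its speed; a pose out of reach is approached as far as the arm can. OPENING is the finger opening in mm, set as the command begins (- or left out keeps the last). The fingers move at their own pace and stop on an object; the grip force is fixed at half the most. Time passes only in rows, so rows that do not move let the fingers close. It prints the time, the measured TCP pose, the force, the opening and the grip force at its end. Input that does not fit is refused with a message, and nothing moves.
- ctrl.get_obs(): the state, without advancing time (a new reading comes with each control period).
- ctrl.get_image(name): name is "scene" or "top"; returns a dict with "img" (420x560x3 uint8, red, green, blue), "fx", "fy", "cx", "cy" (pixels), "R" (3x3) and "t" (3): a world point X has camera coordinates R X + t. Camera axes: x right, y down, z forward; pixel columns grow to the right and rows downward; lengths in mm; the calibration is good to about 2 mm. A picture is of the moment at which its call begins. There is no depth.
- ctrl.close_job(): hands the job in; it is judged then, once.
The state is a dict: "t": time; "qpos": joint angles; "qvel": joint speeds; "joint_torque": joint torques, N m; "ee_pos": TCP position; "orientation": TCP orientation; "ft_force": force on the tool from outside, world axes, zero at the start; "moment": the same for the moment, N m; "width": finger opening in mm; "grasp_force": force on a finger pad.
Only numpy, scipy, OpenCV 4.12 (cv2) and the standard library are available. Lean on these libraries where they do the work, as an engineer would, in place of code of your own. Each camera call takes 0.05 s, during which the arm holds its last target. There are 200 camera calls.

### The job

Jog the serving-hatch shutter up: on the control box whose toggle is a flat, wide paddle, push the toggle toward the box's raised arrow, to at least half of its travel, hold it over for at least a full second, then let go so that it springs back upright. Never push it over the other way, and leave the toggle with the round ball on the other box (the vent) alone.

Things in the scene. Friction and masses are not known exactly. Their poses are not given: they have to be found in the camera images.
- shutter_box: Control box of the shutter, low and grey, 140 mm long (its x), 90 mm wide (its y), dark cover plate at z = 48 mm, fixed. Origin: centre of its underside, on the table. A raised white arrow on the cover (x = 29 to 57 mm) points to the box's +x; a black cable stub sticks out 15 mm at the -x end. The paddle toggle stands in its middle.
- shutter_toggle (a joint): Toggle of shutter_box: black flat paddle 36 mm wide (box y), 10 mm thick (box x), from z = 75 to 130 mm above the table, on a 10 mm steel stem. Hinged at the box's x = y = 0, z = 50 mm, about its y axis. Value in rad: 0 upright, positive leans to the box's +x (arrow end); stops at +-0.7. Spring 0.5 N m/rad brings it upright when let go. Counts as over above 0.30.
- vent_box: Control box of the vent, the same housing, 140 mm long (its x), 90 mm wide (its y), dark cover plate at z = 48 mm, fixed. Origin: centre of its underside, on the table. A raised white arrow on the cover (x = 29 to 57 mm) points to the box's +x; a black cable stub sticks out 15 mm at the -x end. The ball toggle stands in its middle.
- vent_toggle (a joint): Toggle of vent_box, to be left alone: black ball 28 mm across, centre at z = 116 mm above the table, on a 10 mm steel stem. Hinged at the box's x = y = 0, z = 50 mm, about its y axis. Value in rad: 0 upright, positive leans to the box's +x (arrow end); stops at +-0.7. Spring 0.5 N m/rad brings it upright when let go. 

How it is judged:
By the outcome, as a careful person would: the job done as asked, in the order asked, and still so for the second after the job is handed in, with the robot touching nothing.
It also fails if it takes over 32 s, if anything falls off the work surface, if the arm or the gripper's body presses on something with over 40 N, if the wrist force passes 120 N, or if a joint passes its speed limit or range.

## Working session

There is one attempt and no reset: what is moved stays moved. The work goes in short steps, Python scripts to look and compute and a shell command to move; the robot and the scene stay as the last step left them, time stands still between calls to the robot, and variables do not carry over. Pictures are saved under pics/ and viewed, at most 10 in all, crops included, and the job is handed in when it is done.

```bash
mkdir -p pics; ls
python3 - <<'E'
from workcell import ctrl
import cv2,pickle
d={}
for n in("scene","top"):
    d[n]=ctrl.get_image(n); cv2.imwrite(f"pics/{n}0.png",d[n]["img"][:,:,::-1])
    print({k:v for k,v in d[n].items() if k!="img"})
pickle.dump(d,open("im0.pkl","wb"))
print(ctrl.get_obs())
E
```

```text
jog.py
pics
workcell.py
{'fx': 459.90208720059746, 'fy': 459.90208720059746, 'cx': 287.6955351111301, 'cy': 207.58728710300025, 'R': array([[-0.79731115, -0.60351277, -0.00820142],
       [-0.45839864,  0.61432608, -0.64224151],
       [ 0.3926393 , -0.5083068 , -0.76645847]]), 't': array([472.85473988, 260.87176057, 698.92355307])}
{'fx': 398.2185006357348, 'fy': 398.2185006357348, 'cx': 272.24771092876256, 'cy': 210.9758561680401, 'R': array([[ 0.00313595, -0.99994604,  0.00990355],
       [-0.98698358, -0.00468741, -0.16075275],
       [ 0.1607905 , -0.00927053, -0.98694502]]), 't': array([ 34.6657842 , 544.05685373, 839.08682601])}
{'t': 0.1, 'qpos': array([-1.13100415e+00,  4.23762202e-01,  1.63058855e+00, -1.21874161e-06,
        1.08861284e+00, -1.90224366e-02]), 'qvel': array([ 0.00040155, -0.00036232, -0.00300944,  0.00051846,  0.00018363,
       -0.00163395]), 'joint_torque': array([-2.83316753e-03, -5.45613384e+01, -2.74325967e+01,  6.43593259e-02,
        1.87698298e-02, -6.74075613e-05]), 'ee_pos': array([ 276.61276   , -559.92918175,  238.99063881]), 'orientation': array([-3.05798155e+00, -7.14095458e-01,  4.51186912e-04]), 'ft_force': array([1.12273759, 0.09366098, 0.00571126]), 'moment': array([ 0.00402064, -0.00091079, -0.02167934]), 'grasp_force': 0.0, 'width': 87.8804322620995}
```
View pics/scene0.png

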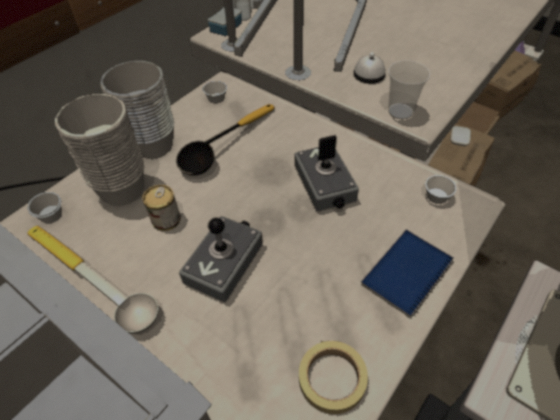

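View pics/top0.png

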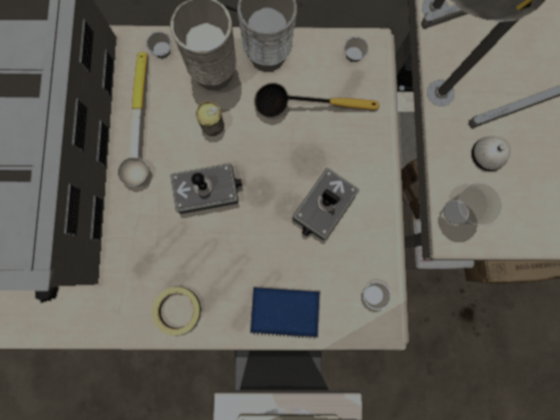

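The scene view shows the paddle at about (328,148) on the far box. In the top view that box is centred near (326,204), with its arrow at (337,185) and cable at (307,231). The ball box is at (205,188) in the top view.

Create h.py:
```python
import numpy as np
def ray(c,u,v,z):
    d=c["R"].T@np.array([(u-c["cx"])/c["fx"],(v-c["cy"])/c["fy"],1]); o=-c["R"].T@c["t"]
    return o+d*(z-o[2])/d[2]
def proj(c,X):
    p=c["R"]@np.asarray(X,float)+c["t"]; return c["fx"]*p[0]/p[2]+c["cx"],c["fy"]*p[1]/p[2]+c["cy"]
```

Run:
```python
import cv2,pickle,numpy as np
from h import *
d=pickle.load(open("im0.pkl","rb"));c=d["top"];im=c["img"]
x0,y0,x1,y1=280,160,370,250
g=im[y0:y1,x0:x1].max(2).astype(np.uint8)
m=(g<125).astype(np.uint8)
mo=cv2.morphologyEx(cv2.morphologyEx(m,cv2.MORPH_CLOSE,np.ones((9,9))),cv2.MORPH_OPEN,np.ones((13,13)))
cs,_=cv2.findContours(mo,0,2);k=max(cs,key=cv2.contourArea)
P=np.array([ray(c,u+x0,v+y0,48)[:2] for u,v in k[:,0]],np.float32)
print("rect z48",cv2.minAreaRect(P))
w=(g>150)&(cv2.erode(mo,np.ones((9,9)))>0)
vv,uu=np.nonzero(w);A=ray(c,uu.mean()+x0,vv.mean()+y0,49);print("arrow",len(uu),A)
b=cv2.resize(im[y0:y1,x0:x1],None,fx=6,fy=6,interpolation=2)[:,:,::-1].copy()
cv2.drawContours(b,[k*6+3],-1,(0,255,0),1)
s=d["scene"]["img"][120:220,280:370];s=cv2.resize(s,(486,540),interpolation=2)[:,:,::-1]
o=np.hstack([b,s]);o=cv2.resize(o,(800,421));cv2.imwrite("pics/crop1.png",o)
```

```text
rect z48 ((552.8281860351562, -74.16337585449219), (97.84825134277344, 163.17120361328125), 54.544288635253906)
arrow 1 [ 607.08837959 -112.0354131    49.        ]
```

View pics/crop1.png

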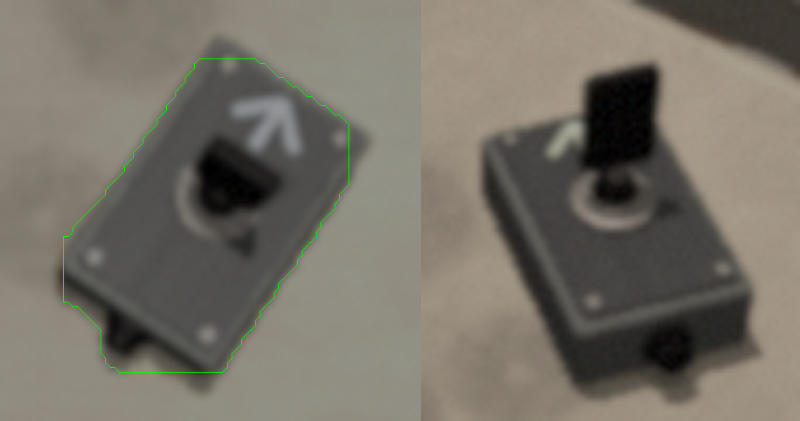

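The crop shows four screws, at tile pixels (229,65), (340,138), (95,257) and (207,334). The arrow tip is at (283,97) and the cable at (122,330). I'll fit the box from the screws and check the paddle in the scene view.

Run:
```python
import pickle,numpy as np
from h import *
d=pickle.load(open("im0.pkl","rb"));c=d["top"];s=421/90*1.0
T=lambda u,v,z=48: ray(c,280+u/s-.5,160+v/s-.5,z)[:2]
a,b,e,f=[T(*p) for p in((229,65),(340,138),(95,257),(207,334))]
C=(a+b+e+f)/4;ax=(a+b-e-f)/2;ay=(a+e-b-f)/2
print("C",C,"len",np.linalg.norm(ax),np.linalg.norm(ay),"yaw",np.arctan2(ax[1],ax[0]),np.arctan2(ay[1],ay[0])-np.pi/2)
yaw=(np.arctan2(ax[1],ax[0])+np.arctan2(ay[1],ay[0])-np.pi/2)/2
R=np.array([[np.cos(yaw),-np.sin(yaw)],[np.sin(yaw),np.cos(yaw)]])
for n,p in(("tip",(283,97)),("tail",(255,148)),("c1",(218,40)),("c2",(368,140)),("c4",(210,375)),("cable",(122,330))):print(n,R.T@(T(*p)-C))
# paddle in scene: predicted corners vs seen
S=d["scene"];k=100*0
for y in(-18,18):
  for z in(75,130):
    X=np.r_[C+R@[0,y],z];u,v=proj(S,X);print(y,z,"seen-tile",421+(u+.5-280)*379/90,(v+.5-120)*421/100, "top-tile",*( (np.array(proj(c,X))+.5-[280,160])*s))
print("vent",ray(c,198,180,116), "yaw",yaw)
```

```text
C [564.59253431 -82.62972052] len 114.25133307634096 63.407334601283075 yaw -0.6066112660939185 -0.6017301084340554
tip [58.56308121  1.56800038]
tail [30.0516884  -1.14299068]
c1 [64.16870874 42.65155718]
c2 [ 64.20861915 -43.26421203]
c4 [-72.43614917 -43.44649882]
cable [-78.43299773   2.11357124]
-18 75 seen-tile 645.3054366085357 155.03407884490989 top-tile 259.2576072812444 208.78281433385817
-18 130 seen-tile 653.5308511706744 65.60321939535227 top-tile 280.3972702616896 186.04734023064375
18 75 seen-tile 573.3519013936696 172.30512898329573 top-tile 194.0572746216372 164.7775588050411
18 130 seen-tile 578.115347909953 82.98990448966885 top-tile 210.71480227406153 139.15571241887477
vent [595.95496937 190.33275896 116.        ] yaw -0.6041706872639869
```

```bash
python3 jog.py '[0, 0, 0, 0, 0, -0.125, 0, 0, 0, 0, 0, -0.125, 0, 0, 0, 0, 0, -0.125, 0, 0, 0, 0, 0, -0.125, 0, 0, 0, 0, 0, -0.125]' 0
python3 jog.py '[0, 0, 0, 0, 0, -0.125, 0, 0, 0, 0, 0, -0.125, 0, 0, 0, 0, 0, -0.125, 0, 0, 0, 0, 0, -0.125, 0, 0, 0, 0, 0, -0.125]'
python3 jog.py '[0, 0, 0, 0, 0, -0.125, 0, 0, 0, 0, 0, -0.125, 0, 0, 0, 0, 0, -0.125, 0, 0, 0, 0, 0, -0.125, 0, 0, 0, 0, 0, -0.125]'
python3 jog.py '[0, 0, 0, 0, 0, -0.125, 0, 0, 0, 0, 0, -0.08, 0, 0, 0, 0, 0, 0]'
cat >> h.py <<'E'
C=np.array([564.6,-82.6]);YAW=-0.604
def go(bx,by,z):
    "tool-frame shift to box point, yaw error"
    from workcell import ctrl
    from scipy.spatial.transform import Rotation as Ro
    o=ctrl.get_obs();R=Ro.from_rotvec(o["orientation"]).as_matrix()
    d=np.array([np.cos(YAW),np.sin(YAW)]);n=np.array([-d[1],d[0]])
    X=np.r_[C+bx*d+by*n,z]; W=np.r_[-d,0];Zd=np.array([0,0,-1.]);Rd=np.c_[W,np.cross(Zd,W),Zd]
    p=o["ee_pos"]-np.r_[C,0]
    print("t",o["t"],"box pos",p[:2]@d,p[:2]@n,p[2],"shift",(R.T@(X-o["ee_pos"])).round(1),"rot",Ro.from_matrix(R.T@Rd).as_rotvec().round(3),"F box",o["ft_force"][:2]@d,"q",o["qpos"].round(2),o["width"])
E
python3 -c "
from h import *
go(-70,0,239)"
```

```text
t: 0.52
ee_pos: [276.7, -560.1, 239.2]
orientation: [-2.686, -1.628, -0.0]
ft_force: [0.7, 0.5, 0.6]
width: 57.8
grasp_force: 0.0
t: 0.93
ee_pos: [276.7, -560.1, 239.2]
orientation: [-2.055, -2.375, -0.001]
ft_force: [-0.4, -0.5, 0.1]
width: 24.5
grasp_force: 0.0
t: 1.35
ee_pos: [276.7, -560.1, 239.2]
orientation: [-1.225, -2.892, -0.001]
ft_force: [0.1, 0.9, -0.6]
width: 0.5
grasp_force: 0.0
t: 1.6
ee_pos: [276.7, -560.1, 239.2]
orientation: [-0.928, -3.001, -0.001]
ft_force: [-0.4, -0.2, -0.9]
width: 0.5
grasp_force: 0.0
t 1.6 box pos 34.21716873328721 -556.498431641666 239.24765119857122 shift [102.  556.9   0.6] rot [ 0.    -0.001  0.004] F box -0.21070537586632174 q [-1.13  0.42  1.63 -0.    1.09 -2.1 ] 0.47652318747199957
```

```bash
python3 jog.py '[6, 35, 0, 0, 0, 0, 6, 35, 0, 0, 0, 0, 6, 35, 0, 0, 0, 0, 6, 35, 0, 0, 0, 0, 6, 35, 0, 0, 0, 0]' >/dev/null
python3 jog.py '[6, 35, 0, 0, 0, 0, 6, 35, 0, 0, 0, 0, 6, 35, 0, 0, 0, 0, 6, 35, 0, 0, 0, 0, 6, 35, 0, 0, 0, 0]' >/dev/null
python3 jog.py '[7, 35, 0, 0, 0, 0, 7, 35, 0, 0, 0, 0, 7, 35, 0, 0, 0, 0, 7, 35, 0, 0, 0, 0, 7, 35, 0, 0, 0, 0]'
python3 -c "
from h import *
go(-70,0,239)"
```

```text
t: 2.85
ee_pos: [496.5, -72.2, 239.7]
orientation: [-0.937, -2.998, 0.0]
ft_force: [0.8, -0.4, -0.4]
width: 0.2
grasp_force: 0.0
t 2.85 box pos -61.92704827630723 -30.146709083363074 239.6887215486159 shift [ 8.1 30.1  0.7] rot [-0.    -0.    -0.002] F box 0.8297420967616675 q [-0.17  0.24  1.9  -0.    1.   -1.13] 0.19235640361131504
```

```bash
python3 jog.py '[7, 31, 0, 0, 0, 0, 0, 0, 0, 0, 0, 0, 0, 0, 35, 0, 0, 0, 0, 0, 35, 0, 0, 0, 0, 0, 30, 0, 0, 0]' >/dev/null
python3 jog.py '[0, 0, 20, 0, 0, 0, 0, 0, 7, 0, 0, 0, 0, 0, 0, 0, 0, 0, 0, 0, 0, 0, 0, 0]'
python3 - <<'E'
from h import *
go(-40,0,112)
from workcell import ctrl
import cv2
a=ctrl.get_image("scene")["img"][60:270,220:430];b=ctrl.get_image("top")["img"][110:270,240:400]
cv2.imwrite("pics/pre.png",cv2.resize(np.hstack([cv2.resize(a,(400,400),interpolation=2),cv2.resize(b,(400,400),interpolation=2)]),(800,400))[:,:,::-1])
E
```

```text
t: 3.6
ee_pos: [508.3, -44.9, 113.1]
orientation: [0.934, 2.999, -0.0]
ft_force: [0.5, -0.3, 0.1]
width: 0.3
grasp_force: 0.0
t 3.6 box pos -67.77868328474894 -0.9155088507162122 113.122923321764 shift [-27.8   0.9   1.1] rot [-0.  0. -0.] F box 0.6320796289913779 q [-0.11  0.45  1.96 -0.    0.73 -1.08] 0.2747424805382982
```

View pics/pre.png

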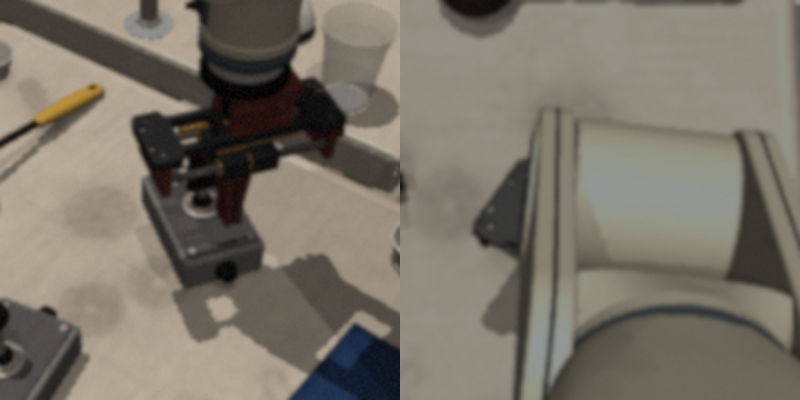

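The closed fingers, at (235,195) in the left half, stand on the cable side of the paddle and clear of it. I'll approach and feel for contact.

```bash
python3 jog.py '[-20, 0, 0, 0, 0, 0, -15, 0, 0, 0, 0, 0, -9, 0, 0, 0, 0, 0, 0, 0, 0, 0, 0, 0]' >/dev/null
python3 -c "
from h import *
go(11,0,112)"
python3 jog.py '[-4, 0, 0, 0, 0, 0, -4, 0, 0, 0, 0, 0, -4, 0, 0, 0, 0, 0, 0, 0, 0, 0, 0, 0]' >/dev/null
python3 -c "
from h import *
go(11,0,112)"
python3 jog.py '[-4, 0, 0, 0, 0, 0, -4, 0, 0, 0, 0, 0, 0, 0, 0, 0, 0, 0]' >/dev/null
python3 -c "
from h import *
go(11,0,112)"
```

```text
t 4.0333 box pos -21.695244015404796 -0.23074891281322382 114.16947155077871 shift [-32.7   0.2   2.3] rot [0.002 0.004 0.   ] F box -0.24406514683525898 q [-0.15  0.49  1.88 -0.    0.77 -1.12] 0.921018778386817
t 4.3667 box pos -12.115916875011278 -0.772421644882454 112.75465927129211 shift [-23.1   0.7   0.7] rot [-0.    -0.     0.001] F box -1.5285630702979494 q [-0.16  0.51  1.85 -0.    0.78 -1.13] 0.7407401582364028
t 4.6167 box pos -4.412719014012582 -0.853893907190051 112.25840479902483 shift [-15.4   0.8   0.2] rot [-0.    -0.001  0.001] F box -2.4400057863452904 q [-0.16  0.52  1.84  0.    0.79 -1.13] 0.20316390782919547
```

```bash
python3 jog.py '[-4, 0, 0, 0, 0, 0, -4, 0, 0, 0, 0, 0, -4, 0, 0, 0, 0, 0, -4, 0, 0, 0, 0, 0, 0, 0, 0, 0, 0, 0]' >/dev/null
python3 - <<'E'
from h import *
go(11,0,112)
from workcell import ctrl
import cv2
a=ctrl.get_image("scene")["img"][100:220,260:380]
cv2.imwrite("pics/over.png",cv2.resize(a,(600,600),interpolation=2)[:,:,::-1])
E
```

```text
t 5.0333 box pos 11.109759588076546 -1.145396017431881 112.00817784745931 shift [0.1 1.1 0. ] rot [-0.001 -0.003  0.001] F box -6.375223584461257 q [-0.18  0.53  1.81  0.    0.81 -1.14] 0.4244162153560694
```

View pics/over.png

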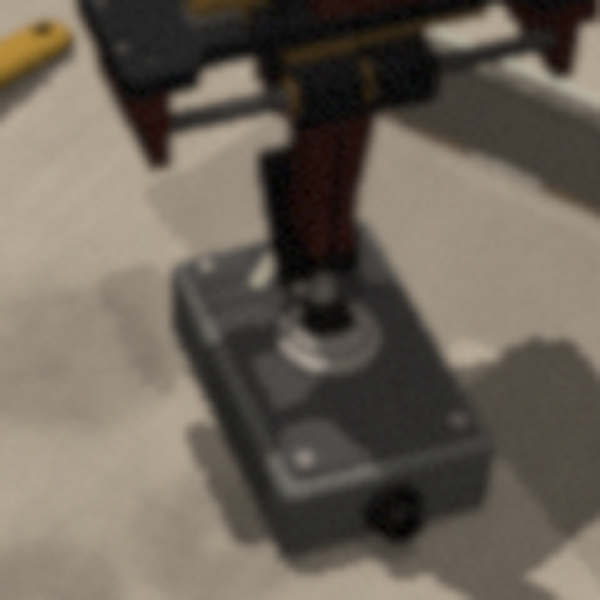

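The paddle, at (285,215), leans toward the arrow with the fingers behind it. The position (about 21 mm at the contact) and the force (about 6 N) both put it near 0.5 to 0.55 rad. I'll hold for 1.6 s, then back off gently.

```bash
for i in 1; do :; done
python3 jog.py '[0, 0, 0, 0, 0, 0, 0, 0, 0, 0, 0, 0, 0, 0, 0, 0, 0, 0, 0, 0, 0, 0, 0, 0, 0, 0, 0, 0, 0, 0]' >/dev/null
python3 -c "
from h import *
go(11,0,112)"
python3 jog.py '[0, 0, 0, 0, 0, 0, 0, 0, 0, 0, 0, 0, 0, 0, 0, 0, 0, 0, 0, 0, 0, 0, 0, 0, 0, 0, 0, 0, 0, 0]' >/dev/null
python3 jog.py '[0, 0, 0, 0, 0, 0, 0, 0, 0, 0, 0, 0, 0, 0, 0, 0, 0, 0, 0, 0, 0, 0, 0, 0, 0, 0, 0, 0, 0, 0]' >/dev/null
python3 jog.py '[0, 0, 0, 0, 0, 0, 0, 0, 0, 0, 0, 0, 0, 0, 0, 0, 0, 0, 0, 0, 0, 0, 0, 0, 0, 0, 0, 0, 0, 0]' >/dev/null
python3 -c "
from h import *
go(-25,0,112)"
python3 jog.py '[4, 0, 0, 0, 0, 0, 4, 0, 0, 0, 0, 0, 4, 0, 0, 0, 0, 0, 4, 0, 0, 0, 0, 0, 4, 0, 0, 0, 0, 0]' >/dev/null
python3 jog.py '[4, 0, 0, 0, 0, 0, 4, 0, 0, 0, 0, 0, 6, 0, 0, 0, 0, 0, 10, 0, 0, 0, 0, 0, 20, 0, 0, 0, 0, 0]' >/dev/null
python3 jog.py '[20, 0, 0, 0, 0, 0, 20, 0, 0, 0, 0, 0, 0, 0, 0, 0, 0, 0, 0, 0, -35, 0, 0, 0, 0, 0, -35, 0, 0, 0]' >/dev/null
python3 jog.py '[10, -30, -35, 0, 0, 0, 10, -35, -20, 0, 0, 0, 10, -35, 0, 0, 0, 0, 10, -35, 0, 0, 0, 0, 10, -35, 0, 0, 0, 0]' >/dev/null
python3 jog.py '[10, -35, 0, 0, 0, 0, 10, -35, 0, 0, 0, 0, 10, -35, 0, 0, 0, 0, 0, 0, 0, 0, 0, 0, 0, 0, 0, 0, 0, 0]' >/dev/null
python3 - <<'E'
from h import *
go(11,0,112)
from workcell import ctrl
import cv2
a=ctrl.get_image("scene")["img"]
cv2.imwrite("pics/after.png",a[:,:,::-1])
E
```

```text
t 5.5 box pos 10.75216248515227 -1.1292147225894291 112.1719006379515 shift [-0.2  1.1  0.2] rot [-0.001 -0.003  0.001] F box -4.549744305012578 q [-0.18  0.53  1.81  0.    0.81 -1.14] 0.15807746294498048
t 6.75 box pos 10.776009024720006 -1.140006483244159 112.14887856879207 shift [35.8  1.2  0.2] rot [-0.001 -0.003  0.001] F box -5.066729781221896 q [-0.18  0.53  1.81  0.    0.81 -1.14] 0.6181882248886542
t 8.8333 box pos -170.6630744009586 -274.06694255983473 233.90894289740763 shift [-180.4  274.8  122.1] rot [-0.     0.001 -0.004] F box -0.3904292160770409 q [-0.7  -0.01  2.21  0.    0.94 -1.66] 0.09420662179922398
```

View pics/after.png

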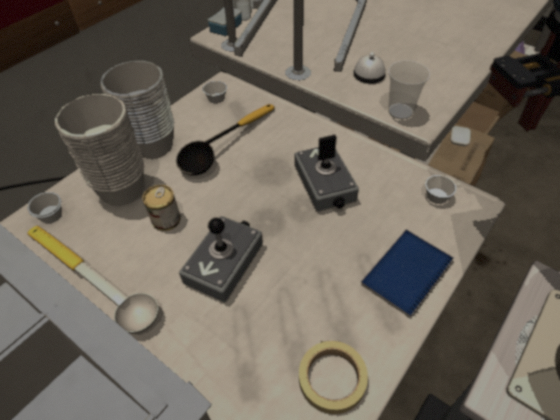

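The paddle is upright again at (328,148), as at the start. The ball toggle at (217,227) hasn't moved, and the arm is clear.

```bash
python3 -c "
from workcell import ctrl
print(ctrl.close_job())"
```

```text
the job is handed in; nothing more can be done
None
```

I pushed the shutter paddle toward the arrow to about 0.48 rad (estimated from force and position), held it about 1.7 s and let it spring back upright; the vent toggle wasn't touched, and I handed the job in at about 9 s.

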